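Close the bread case without jamming its cover

TASK

Shut the big open bread case on the counter: slide its wooden cover away from you until it is fully home against the far wall along its whole width. It sticks on its two ledges and jams when askew, so push it only at its two end blocks, in turn and a little at each, never in the middle, never more than about 10 degrees out of square and always lying on its ledges. Leave the stack of saucers and the little basket standing on the cover as it goes.

Things in the scene. Friction and masses are not known exactly. Their poses are not given: they have to be found in the camera images.
- case: Big low wooden bread case, fixed, open at its far half. 300 (x) x 420 (y) x 110 mm. Origin: centre of underside; x from the robot's side to the far wall, y left, z up. Guide walls' inner faces at y = +-189 mm, tops z = 110. Inside each a 35 mm ledge, top z = 85. Far wall's inner face (the stop) at x = 130 mm. Near half has a fixed deck, top z = 78; no near stop. The small shut case is a bystander.
- cover: Loose board on the ledges, 130 (x) x 360 (y) x 15 mm, 0.5 kg. Origin: centre of underside; axes as the case's when square. Dark blocks on it at x = 0, y = +-145 mm: 20 (x) x 40 (y) mm, z = 15 to 56. Home: origin at case x = 65 mm; starts at -60 to -30, up to 3 deg askew. Pushed at one block (3-10 N) it turns about its other end; binds on the walls near 11 deg. The saucers' end drags more.
- saucers: Stack of four white saucers, 108 mm across, 35 mm high, about 0.4 kg, standing loose on the cover between the blocks, left or right of its middle. Origin at the centre of its underside, z up.
- basket: Small round wicker basket, 92 mm across, 45 mm high, about 60 g, standing loose on the cover at the other side of its middle. Origin at the centre of its underside, z up.
There are look-alikes about, which are no part of the job. Leave any blue or orange look-alike of the saucers alone.

How it is judged (in metres and radians):
At the end, for the whole second after the job is handed in: The cover lies at rest on both ledges, shut against the far wall (its middle within 13 mm of fully home) and square with the case within 5.7 degrees; the saucers and the basket stand upright (within 10 degrees) on the cover (x of cover in the frame of case between 0.052 and 0.075 m and z of cover in the frame of case between 0.078 and 0.092 m and angle between the x axis of cover and the x axis of case, either way round below 0.1 rad and linear speed of cover below 0.01 m/s and z of saucers in the frame of cover between 0.008 and 0.025 m and z of basket in the frame of cover between 0.008 and 0.025 m and angle between each of saucers, basket's own z axis and vertical below 0.17 rad); the robot touches nothing.
It fails at once if the cover is racked more than 14 degrees out of square with the case (angle between the x axis of cover and the x axis of case, either way round above 0.244 rad).
It fails at once if the cover is lifted off its ledges (its middle raised more than 20 mm) (z of cover in the frame of case above 0.105 m).
It fails at once if the saucers or the basket are lifted or fall off the cover, or tip more than 30 degrees (angle between any of saucers, basket's own z axis and vertical above 0.52 rad or z of any of saucers, basket in the frame of cover above 0.04 m or z of any of saucers, basket in the frame of cover below 0 m).
It fails at once if the cover is pushed in its middle (fingers press on it less than 90 mm from its middle, measured along its width) instead of at its end blocks (contact force between the fingers and cover above 1.5 N and y of the grasp point in the frame of cover between -0.09 and 0.09 m).
It also fails if it takes over 67 s, if anything falls off the work surface, if the arm or the gripper's body presses on something with over 40 N, if the wrist force passes 120 N, or if a joint passes its speed limit or range.

ROBOT

A 6-joint arm with a two-finger parallel gripper is mounted at the origin on the work surface. World frame = base frame: x ahead of the robot, y to its left, z up, the work surface at z = 0. Lengths are in mm, angles in degrees, forces in N, time in s.
With the tool pointing down it reaches from about 300 to 850 mm from the base axis. Payload 4.2 kg.
Tool frame: the origin (TCP) lies on the centre line of the jaws, within the pads' length; the fingertips stand 8 mm ahead of it and the grasp point (between the pads) lies 11 mm behind it; z points along the fingers, y is the line along which they close (so a half turn about z gives the same grasp; the last joint's range is limited). The gripper opens to 91 mm and grips with 3 to 60 N. Pads are 32 mm wide; open, the fingers measure 118 mm over their backs; the gripper's body (76 mm by 178 mm) begins 60 mm behind the grasp point.
Start: joints at [75.516, 18.312, 89.639, -0, 72.044, -1.146], TCP at [132.655, 559.504, 221.976] pointing down, gripper open.
Joint ranges: [-177.97, 177.97], [-48.28, 115.42], [12.27, 149.76], [-77.06, 257.06], [2.81, 150.46], [-146.56, 146.56]. Speed limits (degrees/s): [147.25, 147.25, 180, 180, 180, 180].

INTERFACE

Orientations are given as [roll, pitch, yaw] about the fixed x, y, z axes, in that order (R = Rz(yaw) Ry(pitch) Rx(roll)).
In Python, from workcell import telemetry, eyes, ticket gives the robot as it stands. The module is installed in compiled form; this text tells all that it offers.
- The arm moves only by the shell command python3 -m crank 'ROWS' [OPENING] [FORCE]. ROWS is JSON, a list of rows, each an object of numbers: "dx", "dy", "dz": the shift along the world's x, y, z normalised to -1 to 1, where 1 is 80 cm; "yaw": the turn about the world's z normalised to -1 to 1, where 1 is 5 degrees. A call has 1 to 10 rows; each row shifts and turns the commanded pose from where the row before left it; what a row does not reach is not made up. A row lasts 1/8 s, in which the tool goes at most 62.5 mm and 10.7 degrees, less where a joint would pass 70% of its speed; a pose out of reach is approached as far as the arm can. A call with a number of a shift or a turn outside -1 to 1 is refused whole. A call with a gripper value outside its range is refused whole. OPENING is the opening, from 0 (shut) to 1 (fully open), set as the call begins (- or left out, the last holds). The fingers move at their own pace and stop on an object; FORCE is the grip in N (left out, the last holds). Time passes only in rows, so rows that do not move let the fingers close. It gives the time, the measured TCP pose, the force, the opening and the grip force at its end, in the units of the state.
- telemetry.state(): the state, without advancing time (a new reading comes with each control period).
- eyes.grab_frame(name): name is "side" or "top" or "wrist"; returns the picture (384x512x3 uint8, red, green, blue); there is no depth.
- eyes.calibration(name): a dict with "camera_matrix" (3x3 intrinsics, pixels), "world_from_camera" (4x4, takes a point from camera to world coordinates). Camera axes: x right, y down, z forward; pixel columns grow to the right and rows downward; lengths in mm; the calibration is good to about 2 mm. A picture is of the moment at which its call begins: read the wrist's pose just before it. calibration takes no time and is no camera call; for the wrist camera it gives the pose at the moment of the call.
- ticket.job_done(): hands the job in; it is judged then, once.
The state is a dict: "time_s": time; "qpos": joint angles; "qvel": joint speeds; "effort": joint torques, N m; "ee_pos": TCP position; "ee_rot": TCP orientation; "force": force on the tool from outside, world axes, zero at the start; "torque": the same for the moment, N m; "gripper_width": finger opening in mm; "gripper_force": force on a finger pad.
Only numpy, scipy, OpenCV 4.12 (cv2) and the standard library are available. Lean on these libraries where they do the work, as an engineer would, in place of code of your own. Each camera call takes 0.05 s, during which the arm holds its last target. There are 200 camera calls.

## Working session

There is one attempt and no reset: what is moved stays moved. The work goes in short steps, Python scripts to look and compute and a shell command to move; the robot and the scene stay as the last step left them, time stands still between calls to the robot, and variables do not carry over. Pictures are saved under pics/ and viewed, at most 10 in all, crops included, and the job is handed in when it is done.

```bash
mkdir -p pics; python3 - <<'E'
from workcell import telemetry, eyes
import cv2, numpy as np
for n in ("top","side"):
    f=eyes.grab_frame(n); cv2.imwrite(f"pics/{n}0.png",cv2.resize(f[...,::-1],(768,576)))
    c=eyes.calibration(n); print(n,np.round(c["camera_matrix"],1).tolist(),np.round(c["world_from_camera"],3).tolist())
s=telemetry.state();print(s["time_s"],s["ee_pos"],s["ee_rot"],s["force"],s["gripper_width"])
E
```

```text
top [[488.8, 0.0, 258.4], [0.0, 488.8, 188.4], [0.0, 0.0, 1.0]] [[0.027, -0.998, 0.063, 348.459], [-0.999, -0.028, -0.022, 6.694], [0.024, -0.062, -0.998, 1236.457], [0.0, 0.0, 0.0, 1.0]]
side [[362.5, 0.0, 260.1], [0.0, 362.5, 192.8], [0.0, 0.0, 1.0]] [[0.984, -0.101, 0.149, 305.716], [-0.18, -0.586, 0.79, -596.18], [0.008, -0.804, -0.595, 556.606], [0.0, 0.0, 0.0, 1.0]]
0.1 [132.57882734 559.06537755 221.20343044] [-1.79910632e+02 -6.43548872e-04  1.66659322e+02] [-0.33521813 -0.36810211  0.012445  ] 91.38719081116011
```

View pics/top0.png

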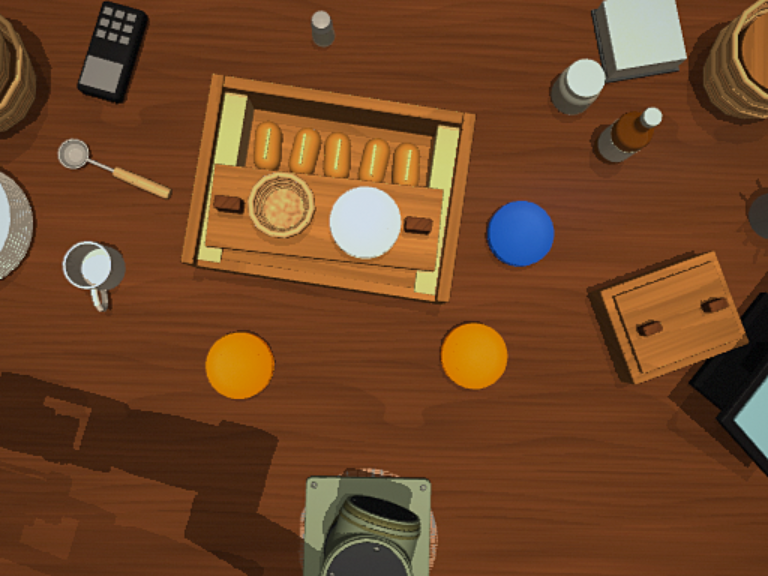

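View pics/side0.png

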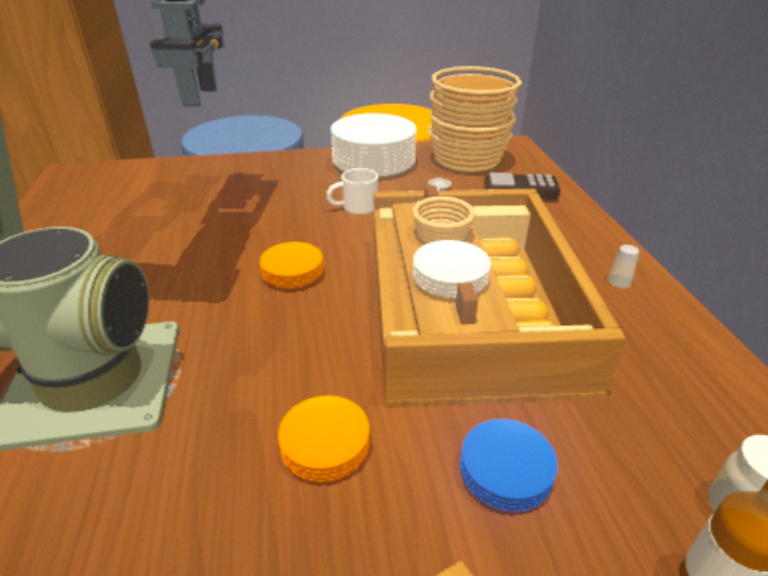

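The top view shows the case with rim corners near (220,76), (474,114), (447,300) and (183,262). The left block is at (229,204), the right block at (418,225). The basket is beside the left block and the white saucers beside the right one. Next I measure these with sub-pixel segmentation.

```bash
cat > h.py <<'E'
from workcell import telemetry, eyes
import cv2, numpy as np
def ray(n,uv,z):
    c=eyes.calibration(n);K=c["camera_matrix"];T=np.array(c["world_from_camera"])
    d=T[:3,:3]@np.linalg.inv(K)@np.array([uv[0],uv[1],1.]);p=T[:3,3]
    return (p+d*(z-p[2])/d[2])[:2]
E
python3 - <<'E'
from h import *
for nm,uv in dict(FL=(219,76),FR=(475,114),NR=(447,301),NL=(183,263)).items():
    print(nm,ray("top",np.array(uv)/1.5,110).round(1))
P={k:ray("top",np.array(v)/1.5,110) for k,v in dict(FL=(219,76),FR=(475,114),NR=(447,301),NL=(183,263)).items()}
print("len",np.linalg.norm(P['FL']-P['FR']),np.linalg.norm(P['FL']-P['NL']),np.linalg.norm(P['FR']-P['NR']))
a=[np.degrees(np.arctan2(*(P[i]-P[j])[::-1])) for i,j in(("FL","NL"),("FR","NR"))]+[np.degrees(np.arctan2(*(P[i]-P[j])[::-1]))-90 for i,j in(("FL","FR"),("NL","NR"))];print(a)
c=sum(P.values())/4;print("case",c)
for nm,uv in dict(BL=(231,202),BR=(419,224)).items(): print(nm,ray("top",np.array(uv)/1.5,141))
f=eyes.grab_frame("top")[...,::-1][40:210,115:325]
cv2.imwrite("pics/crop1.png",cv2.resize(f,None,fx=3.5,fy=3.5,interpolation=cv2.INTER_CUBIC))
E
```

```text
FL [734.2 253.1]
FR [ 687.6 -148.1]
NR [ 393.4 -110.5]
NL [440.4 295.9]
len 403.8548501518946 296.93211057749744 296.57079669994766
[np.float64(-8.299794465968724), np.float64(-7.2761620321242315), np.float64(-6.632238938805344), np.float64(-6.5966300029776335)]
case [563.88974694  72.60873818]
BL [531.67145027 220.51058206]
BR [506.97955762 -62.50854991]
```

View pics/crop1.png

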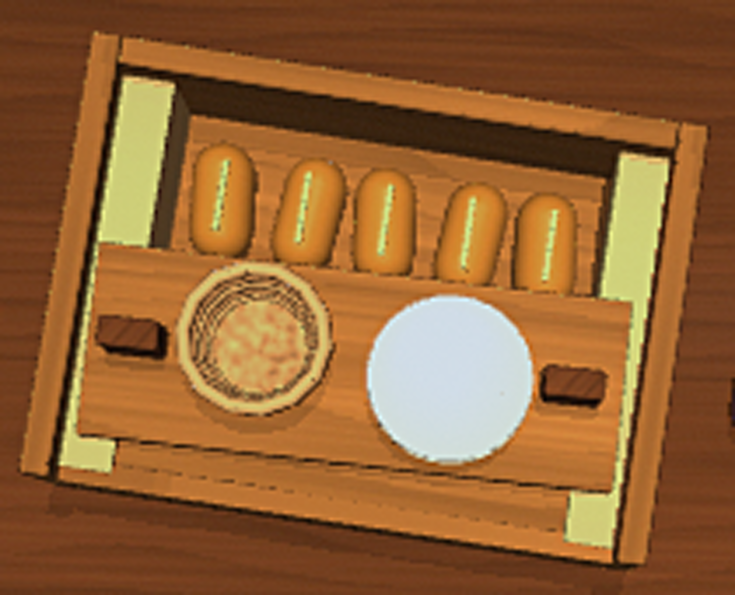

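The crop shows rim corners at (95,33), (708,127), (642,565) and (20,472). The block tops are centred near (129,331) and (573,383), and the saucers are next to the right block.

```bash
cat >> h.py <<'E'
C=lambda u,v:(u/3.5+115,v/3.5+40)
E
python3 - <<'E'
from h import *
P=[ray("top",C(*q),110) for q in((95,33),(708,127),(642,565),(20,472))]
M=np.array([[150,210],[150,-210],[-150,-210],[-150,210]])
P=np.array(P);p0=P.mean(0);H=M.T@(P-p0);th=np.arctan2(H[0,1]-H[1,0],H[0,0]+H[1,1])
R=np.array([[np.cos(th),-np.sin(th)],[np.sin(th),np.cos(th)]])
print("case",p0,np.degrees(th),"res",((P-p0)@R-M).round(1).tolist())
w=lambda q,z:((ray("top",C(*q),z)-p0)@R).round(1)
print("BL",w((129,331),141),"BR",w((573,383),141),"basket",w((254,339),145),"sauc",w((450,380),135))
print("cover corners",[w(q,100).tolist() for q in((100,242),(632,300),(612,492),(80,435))])
print("ledge/wall inner far L,R", w((122,77),85), w((668,157),85))
np.savez("case.npz",p0=p0,R=R)
for n,x,y in(("L",-60,145),("R",-60,-145)): print(n,p0+R@[x,y])
E
```

```text
case [564.20984285  75.00009124] -7.0137819013626235 res [[-1.5, -3.2], [-0.8, 2.1], [1.5, 3.8], [0.8, -2.7]]
BL [-50.6 145.2] BR [ -40.4 -142.1] basket [-44.1  64.7] sauc [-49.7 -63.2]
cover corners [[11.5, 183.0], [27.4, -175.0], [-102.8, -180.4], [-118.4, 174.9]]
ledge/wall inner far L,R [129.  190.4] [ 132.1 -186.2]
L [522.36450688 226.24151367]
R [486.9531618  -61.58836081]
```

```bash
python3 -m crank '[{"dx":0.045,"dy":-0.041,"yaw":0.13},{"dx":0.045,"dy":-0.041,"yaw":0.13},{"dx":0.045,"dy":-0.041,"yaw":0.13},{"dx":0.045,"dy":-0.041,"yaw":0.13},{"dx":0.045,"dy":-0.041,"yaw":0.13},{"dx":0.045,"dy":-0.041,"yaw":0.13},{"dx":0.045,"dy":-0.041,"yaw":0.13},{"dx":0.045,"dy":-0.041,"yaw":0.13},{"dx":0.045,"dy":-0.041,"yaw":0.13},{"dx":0.045,"dy":-0.042,"yaw":0.1}]' 0 20
cat >> h.py <<'E'
def tcp():
    s=telemetry.state();d=np.load("case.npz")
    print(round(s["time_s"],2),"case xy",((np.array(s["ee_pos"][:2])-d["p0"])@d["R"]).round(1),"z",round(s["ee_pos"][2],1),"rot",np.round(s["ee_rot"],1),"F",np.round(s["force"],1),"w",round(s["gripper_width"],1))
E
python3 -c "
from h import *
tcp()"
```

```text
0.15 case xy [-487.5  427.8] z 221.3 rot [-179.9   -0.   166.7] F [ 0.3 -0.5 -0.2] w 91.5validation failed for argument at $[0]...
```

```bash
python3 -m crank '[{"dx":0.045,"dy":-0.041,"dz":0,"yaw":0.13},{"dx":0.045,"dy":-0.041,"dz":0,"yaw":0.13},{"dx":0.045,"dy":-0.041,"dz":0,"yaw":0.13},{"dx":0.045,"dy":-0.041,"dz":0,"yaw":0.13},{"dx":0.045,"dy":-0.041,"dz":0,"yaw":0.13},{"dx":0.045,"dy":-0.041,"dz":0,"yaw":0.13},{"dx":0.045,"dy":-0.041,"dz":0,"yaw":0.13},{"dx":0.045,"dy":-0.041,"dz":0,"yaw":0.13},{"dx":0.045,"dy":-0.041,"dz":0,"yaw":0.13},{"dx":0.045,"dy":-0.042,"dz":0,"yaw":0.1}]' 0 20
python3 -c "
from h import *
tcp()"
```

```text
time_s: 1.4
ee_pos: [493.6, 229.5, 221.8]
ee_rot: [180.0, -0.0, 173.0]
force: [0.5, 0.2, -0.7]
gripper_width: 0.6
gripper_force: 0.0
1.4 case xy [-89.  144.7] z 221.8 rot [180.  -0. 173.] F [ 0.5  0.2 -0.7] w 0.6
```

```bash
python3 -m crank '[{"dx":0,"dy":0,"dz":-0.06,"yaw":0},{"dx":0,"dy":0,"dz":-0.055,"yaw":0},{"dx":0,"dy":0,"dz":-0.014,"yaw":0},{"dx":0.006,"dy":-0.0007,"dz":0,"yaw":0},{"dx":0.006,"dy":-0.0007,"dz":0,"yaw":0},{"dx":0.006,"dy":-0.0007,"dz":0,"yaw":0},{"dx":0.006,"dy":-0.0007,"dz":0,"yaw":0},{"dx":0.006,"dy":-0.0007,"dz":0,"yaw":0},{"dx":0.006,"dy":-0.0007,"dz":0,"yaw":0},{"dx":0.006,"dy":-0.0007,"dz":0,"yaw":0}]'
python3 - <<'E'
from h import *
tcp()
f=eyes.grab_frame("top")[...,::-1][40:210,115:325]
cv2.imwrite("pics/crop2.png",cv2.resize(f,None,fx=3.5,fy=3.5,interpolation=cv2.INTER_CUBIC))
E
```

```text
time_s: 2.65
ee_pos: [523.9, 227.6, 120.6]
ee_rot: [179.9, -0.3, 173.0]
force: [-9.1, 2.5, 7.0]
gripper_width: 0.6
gripper_force: 4.9
2.65 case xy [-58.7 146.5] z 120.6 rot [179.9  -0.3 173. ] F [-9.1  2.5  7. ] w 0.6
```

View pics/crop2.png

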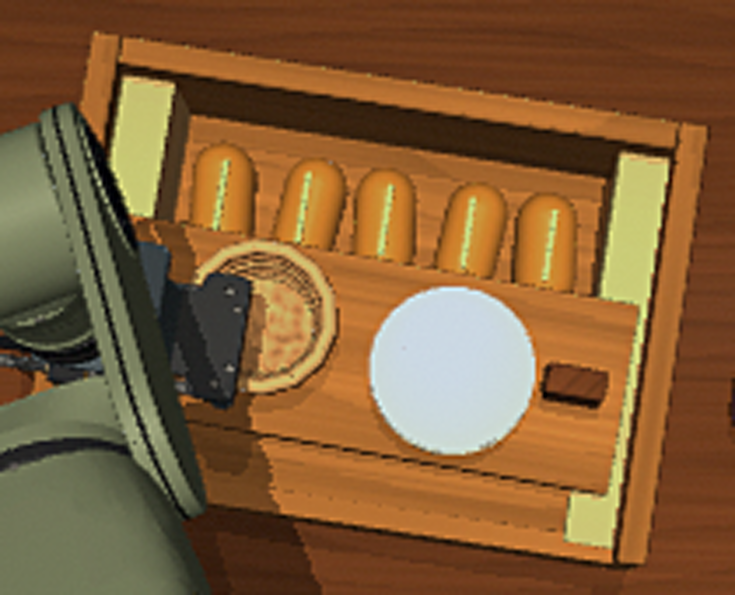

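```bash
python3 -m crank '[{"dx":0.006,"dy":-0.0007,"dz":0,"yaw":0},{"dx":0.006,"dy":-0.0007,"dz":0,"yaw":0},{"dx":0.006,"dy":-0.0007,"dz":0,"yaw":0},{"dx":-0.019,"dy":0.0023,"dz":0,"yaw":0},{"dx":0,"dy":0,"dz":0.065,"yaw":0},{"dx":-0.014,"dy":-0.0715,"dz":0,"yaw":0},{"dx":-0.014,"dy":-0.0715,"dz":0,"yaw":0},{"dx":-0.014,"dy":-0.0715,"dz":0,"yaw":0},{"dx":-0.014,"dy":-0.0715,"dz":0,"yaw":0},{"dx":-0.014,"dy":-0.0715,"dz":0,"yaw":0}]'
python3 - <<'E'
from h import *
tcp()
f=eyes.grab_frame("top")[...,::-1][40:210,115:325]
cv2.imwrite("pics/crop3.png",cv2.resize(f,None,fx=3.5,fy=3.5,interpolation=cv2.INTER_CUBIC))
E
```

```text
time_s: 3.95
ee_pos: [469.1, -60.6, 171.8]
ee_rot: [-180.0, 0.2, 173.1]
force: [1.9, -1.1, 1.2]
gripper_width: 0.4
gripper_force: 0.0
3.95 case xy [ -77.8 -146.2] z 171.8 rot [-180.     0.2  173.1] F [ 1.9 -1.1  1.2] w 0.4
```

View pics/crop3.png

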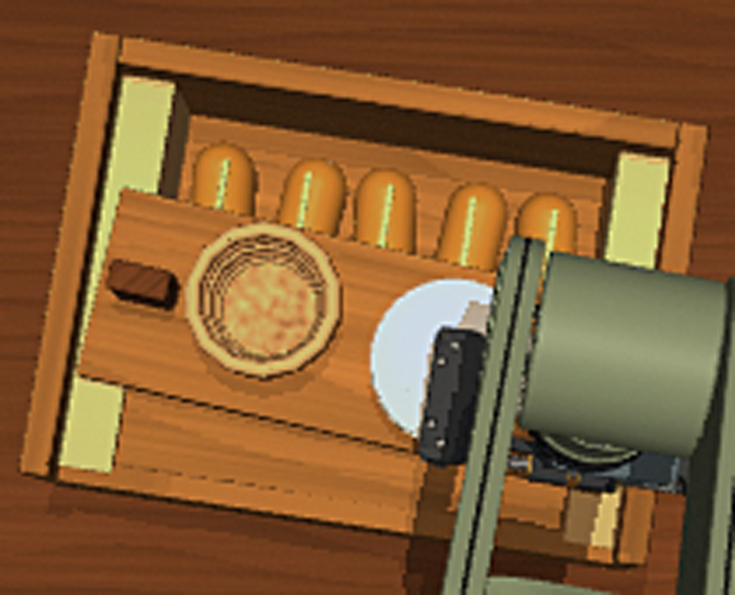

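```bash
python3 -m crank '[{"dx":0,"dy":0,"dz":-0.06,"yaw":0},{"dx":0.006,"dy":-0.0007,"dz":-0.005,"yaw":0},{"dx":0.008,"dy":-0.001,"dz":0,"yaw":0},{"dx":0.008,"dy":-0.001,"dz":0,"yaw":0},{"dx":0.008,"dy":-0.001,"dz":0,"yaw":0},{"dx":0.008,"dy":-0.001,"dz":0,"yaw":0},{"dx":0.008,"dy":-0.001,"dz":0,"yaw":0},{"dx":0.008,"dy":-0.001,"dz":0,"yaw":0},{"dx":0.008,"dy":-0.001,"dz":0,"yaw":0},{"dx":0.008,"dy":-0.001,"dz":0,"yaw":0}]'
python3 -c "
from h import *
tcp()"
```

```text
time_s: 5.25
ee_pos: [523.4, -65.3, 119.9]
ee_rot: [-180.0, -0.3, 173.1]
force: [-8.8, 1.2, 4.6]
gripper_width: 0.5
gripper_force: 4.4
5.25 case xy [ -23.4 -144.2] z 119.9 rot [-180.    -0.3  173.1] F [-8.8  1.2  4.6] w 0.5
```

```bash
python3 -m crank '[{"dx":0.008,"dy":-0.001,"dz":0,"yaw":0},{"dx":0.008,"dy":-0.001,"dz":0,"yaw":0},{"dx":-0.019,"dy":0.0023,"dz":0,"yaw":0},{"dx":0,"dy":0,"dz":0.065,"yaw":0},{"dx":0.0015,"dy":0.0735,"dz":0,"yaw":0},{"dx":0.0015,"dy":0.0735,"dz":0,"yaw":0},{"dx":0.0015,"dy":0.0735,"dz":0,"yaw":0},{"dx":0.0015,"dy":0.0735,"dz":0,"yaw":0},{"dx":0.0015,"dy":0.0735,"dz":0,"yaw":0}]'
python3 - <<'E'
from h import *
tcp()
f=eyes.grab_frame("top")[...,::-1][40:210,115:325]
cv2.imwrite("pics/crop4.png",cv2.resize(f,None,fx=3.5,fy=3.5,interpolation=cv2.INTER_CUBIC))
E
```

```text
time_s: 6.38
ee_pos: [529.1, 230.6, 172.0]
ee_rot: [179.9, 0.2, 173.1]
force: [0.8, -0.2, 0.4]
gripper_width: 0.5
gripper_force: 0.0
6.38 case xy [-53.9 150.1] z 172.0 rot [179.9   0.2 173.1] F [ 0.8 -0.2  0.4] w 0.5
```

View pics/crop4.png

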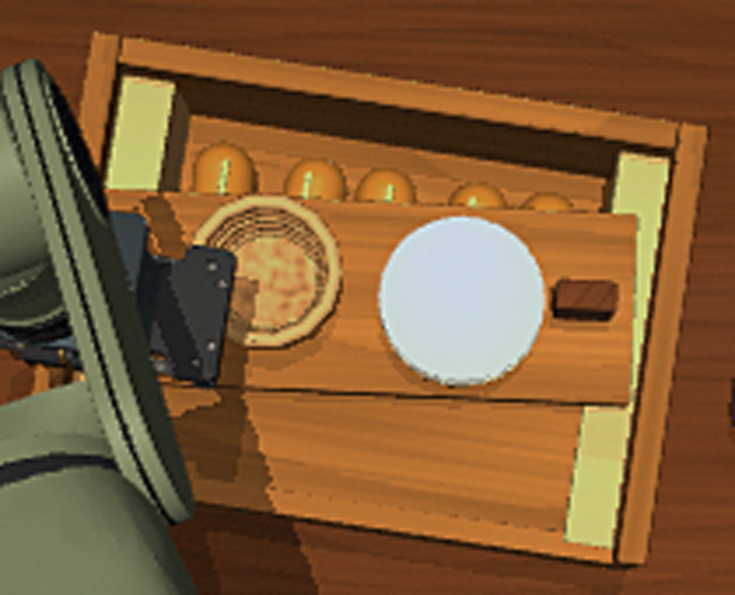

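Right block top is at about (586,294), roughly +15 mm, and the left end has stayed put. Everything is standing. Now the left end.

```bash
python3 -m crank '[{"dx":0,"dy":-0.004,"dz":-0.06,"yaw":0},{"dx":0.006,"dy":-0.0007,"dz":-0.005,"yaw":0},{"dx":0.008,"dy":-0.001,"dz":0,"yaw":0},{"dx":0.008,"dy":-0.001,"dz":0,"yaw":0},{"dx":0.008,"dy":-0.001,"dz":0,"yaw":0},{"dx":0.008,"dy":-0.001,"dz":0,"yaw":0},{"dx":0.008,"dy":-0.001,"dz":0,"yaw":0},{"dx":0.008,"dy":-0.001,"dz":0,"yaw":0},{"dx":0.008,"dy":-0.001,"dz":0,"yaw":0},{"dx":0.008,"dy":-0.001,"dz":0,"yaw":0}]'
python3 -c "
from h import *
tcp()"
```

```text
time_s: 7.68
ee_pos: [584.0, 218.1, 120.3]
ee_rot: [179.9, -0.2, 172.9]
force: [-7.0, 1.2, 4.0]
gripper_width: 0.4
gripper_force: 3.5
7.67 case xy [  2.2 144.5] z 120.3 rot [179.9  -0.2 172.9] F [-7.   1.2  4. ] w 0.4
```

```bash
python3 -m crank '[{"dx":0.008,"dy":-0.001,"dz":0,"yaw":0},{"dx":0.008,"dy":-0.001,"dz":0,"yaw":0},{"dx":-0.019,"dy":0.0023,"dz":0,"yaw":0},{"dx":0,"dy":0,"dz":0.065,"yaw":0},{"dx":-0.015,"dy":-0.0715,"dz":0,"yaw":0},{"dx":-0.015,"dy":-0.0715,"dz":0,"yaw":0},{"dx":-0.015,"dy":-0.0715,"dz":0,"yaw":0},{"dx":-0.015,"dy":-0.0715,"dz":0,"yaw":0},{"dx":-0.015,"dy":-0.0715,"dz":0,"yaw":0}]'
python3 - <<'E'
from h import *
tcp()
f=eyes.grab_frame("top")[...,::-1][40:210,115:325]
cv2.imwrite("pics/crop5.png",cv2.resize(f,None,fx=3.5,fy=3.5,interpolation=cv2.INTER_CUBIC))
E
```

```text
time_s: 8.8
ee_pos: [522.2, -69.6, 171.9]
ee_rot: [-180.0, 0.2, 173.0]
force: [0.5, -0.5, 1.0]
gripper_width: 0.5
gripper_force: 0.0
8.8 case xy [ -24.  -148.6] z 171.9 rot [-180.     0.2  173. ] F [ 0.5 -0.5  1. ] w 0.5
```

View pics/crop5.png

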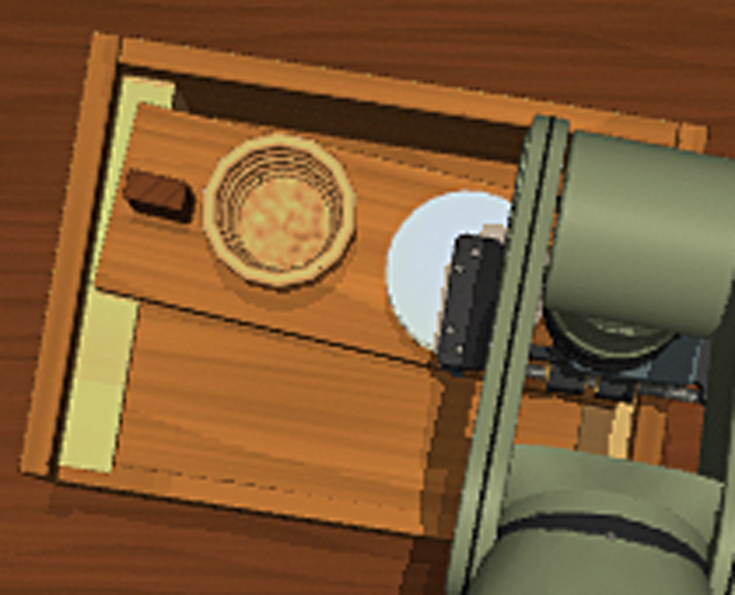

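Left block top is at about (158,189), roughly +43 mm, with basket and saucers standing. Right end next.

```bash
python3 -m crank '[{"dx":0,"dy":0.004,"dz":-0.06,"yaw":0},{"dx":0.006,"dy":-0.0007,"dz":-0.005,"yaw":0},{"dx":0.008,"dy":-0.001,"dz":0,"yaw":0},{"dx":0.008,"dy":-0.001,"dz":0,"yaw":0},{"dx":0.008,"dy":-0.001,"dz":0,"yaw":0},{"dx":0.008,"dy":-0.001,"dz":0,"yaw":0},{"dx":0.008,"dy":-0.001,"dz":0,"yaw":0},{"dx":0.008,"dy":-0.001,"dz":0,"yaw":0},{"dx":0.008,"dy":-0.001,"dz":0,"yaw":0},{"dx":0.008,"dy":-0.001,"dz":0,"yaw":0}]'
python3 -c "
from h import *
tcp()"
```

```text
time_s: 10.1
ee_pos: [575.7, -70.9, 120.1]
ee_rot: [-180.0, -0.4, 173.1]
force: [-11.0, 0.9, 8.8]
gripper_width: 0.6
gripper_force: 5.4
10.1 case xy [  29.2 -143.4] z 120.1 rot [-180.    -0.4  173.1] F [-11.    0.9   8.8] w 0.6
```

```bash
python3 -m crank '[{"dx":-0.019,"dy":0.0023,"dz":0,"yaw":0},{"dx":0,"dy":0,"dz":0.065,"yaw":0},{"dx":0.006,"dy":0.0725,"dz":0,"yaw":0},{"dx":0.006,"dy":0.0725,"dz":0,"yaw":0},{"dx":0.006,"dy":0.0725,"dz":0,"yaw":0},{"dx":0.006,"dy":0.0725,"dz":0,"yaw":0},{"dx":0.006,"dy":0.0725,"dz":0,"yaw":0},{"dx":0,"dy":0,"dz":-0.06,"yaw":0},{"dx":0,"dy":0,"dz":-0.005,"yaw":0}]'
python3 -c "
from h import *
tcp()"
```

```text
time_s: 11.22
ee_pos: [585.0, 220.5, 116.2]
ee_rot: [-179.8, -0.3, 173.1]
force: [0.2, 0.0, -0.5]
gripper_width: 0.5
gripper_force: 0.0
11.22 case xy [  2.9 146.9] z 116.2 rot [-179.8   -0.3  173.1] F [ 0.2  0.  -0.5] w 0.5
```

```bash
python3 -m crank '[{"dx":0.008,"dy":-0.001,"dz":0,"yaw":0},{"dx":0.008,"dy":-0.001,"dz":0,"yaw":0},{"dx":0.008,"dy":-0.001,"dz":0,"yaw":0},{"dx":0.008,"dy":-0.001,"dz":0,"yaw":0},{"dx":0.007,"dy":-0.0008,"dz":0,"yaw":0},{"dx":0.005,"dy":-0.0006,"dz":0,"yaw":0}]'
python3 -c "
from h import *
tcp()"
```

```text
time_s: 11.98
ee_pos: [620.1, 216.3, 120.9]
ee_rot: [179.9, -0.4, 172.9]
force: [-16.6, 3.0, 11.7]
gripper_width: 0.5
gripper_force: 8.2
11.97 case xy [ 38.2 147. ] z 120.9 rot [179.9  -0.4 172.9] F [-16.6   3.   11.7] w 0.5
```

```bash
python3 -m crank '[{"dx":-0.019,"dy":0.0023,"dz":0,"yaw":0},{"dx":0,"dy":0,"dz":0.065,"yaw":0},{"dx":-0.011,"dy":-0.0718,"dz":0,"yaw":0},{"dx":-0.011,"dy":-0.0718,"dz":0,"yaw":0},{"dx":-0.011,"dy":-0.0718,"dz":0,"yaw":0},{"dx":-0.011,"dy":-0.0718,"dz":0,"yaw":0},{"dx":-0.011,"dy":-0.0718,"dz":0,"yaw":0},{"dx":0,"dy":0,"dz":-0.06,"yaw":0},{"dx":0.004,"dy":-0.0005,"dz":-0.003,"yaw":0},{"dx":0.006,"dy":-0.0007,"dz":0,"yaw":0}]'
python3 -m crank '[{"dx":0.006,"dy":-0.0007,"dz":0,"yaw":0},{"dx":0.006,"dy":-0.0007,"dz":0,"yaw":0},{"dx":0.006,"dy":-0.0007,"dz":0,"yaw":0}]'
python3 -c "
from h import *
tcp()"
```

```text
time_s: 13.22
ee_pos: [572.6, -70.1, 121.7]
ee_rot: [180.0, 0.1, 173.0]
force: [0.9, -0.3, 0.8]
gripper_width: 0.6
gripper_force: 0.0
time_s: 13.6
ee_pos: [582.8, -71.1, 121.7]
ee_rot: [-180.0, -0.4, 173.1]
force: [-10.0, 0.7, 7.3]
gripper_width: 0.6
gripper_force: 5.2
13.6 case xy [  36.3 -142.7] z 121.7 rot [-180.    -0.4  173.1] F [-10.    0.7   7.3] w 0.6
```

```bash
python3 -m crank '[{"dx":0.004,"dy":-0.0005,"dz":0,"yaw":0},{"dx":0.004,"dy":-0.0005,"dz":0,"yaw":0}]'
python3 -c "
from h import *
tcp()"
```

```text
time_s: 13.85
ee_pos: [585.8, -71.5, 121.7]
ee_rot: [-180.0, -0.9, 173.1]
force: [-23.2, 2.1, 17.5]
gripper_width: 0.7
gripper_force: 11.6
13.85 case xy [  39.3 -142.7] z 121.7 rot [-180.    -0.9  173.1] F [-23.2   2.1  17.5] w 0.7
```

Force rises to 23 N at the home position, so it is against the stop. I back off, lift clear and look.

```bash
python3 -m crank '[{"dx":-0.025,"dy":0.003,"dz":0,"yaw":0},{"dx":0,"dy":0,"dz":0.065,"yaw":0},{"dx":0,"dy":0,"dz":0.07,"yaw":0},{"dx":-0.06,"dy":-0.02,"dz":0.02,"yaw":0},{"dx":-0.06,"dy":-0.02,"dz":0.02,"yaw":0},{"dx":-0.06,"dy":-0.02,"dz":0.02,"yaw":0},{"dx":-0.03,"dy":-0.06,"dz":0,"yaw":0},{"dx":-0.03,"dy":-0.06,"dz":0,"yaw":0},{"dx":-0.03,"dy":-0.06,"dz":0,"yaw":0},{"dx":0,"dy":0,"dz":0,"yaw":0}]'
python3 - <<'E'
from h import *
tcp()
f=eyes.grab_frame("top")[...,::-1][40:210,115:325]
cv2.imwrite("pics/crop6.png",cv2.resize(f,None,fx=3.5,fy=3.5,interpolation=cv2.INTER_CUBIC))
E
```

```text
time_s: 15.1
ee_pos: [355.6, -264.8, 277.6]
ee_rot: [-179.9, 0.1, 172.7]
force: [0.3, 0.5, 0.3]
gripper_width: 0.1
gripper_force: 0.0
15.1 case xy [-165.5 -362.8] z 277.6 rot [-1.799e+02  1.000e-01  1.727e+02] F [0.3 0.5 0.3] w 0.1
```

View pics/crop6.png

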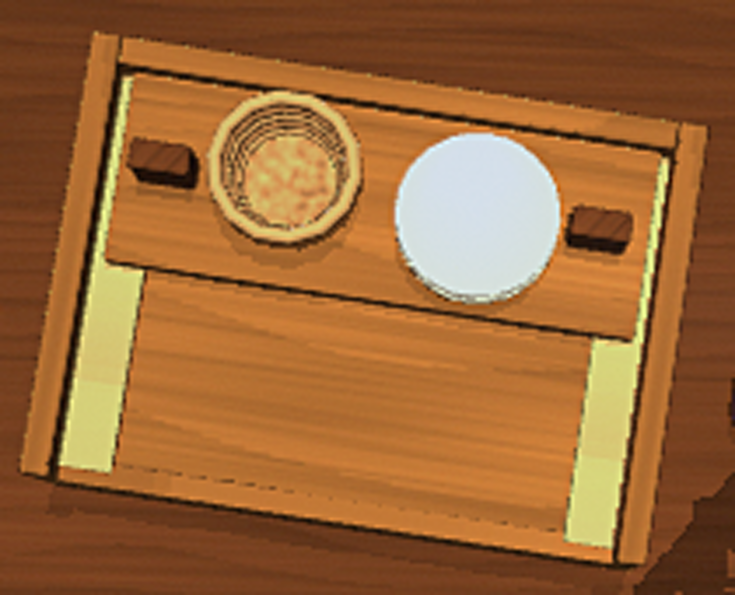

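The cover lies against the far wall along its whole width. Its blocks are at (160,157) and (600,225), and the basket and saucers stand upright on it. The arm is clear.

```bash
python3 - <<'E'
from h import *
from workcell import ticket
d=np.load("case.npz")
w=lambda q,z:((ray("top",C(*q),z)-d["p0"])@d["R"]).round(1)
print(w((160,155),141),w((600,223),141))
print(ticket.job_done())
E
```

```text
[ 65.9 144.1] [  65.8 -144.2]
the job is handed in; nothing more can be done
None
```

The cover is shut against the far wall: both end blocks measure about 66 mm in the case frame (home is 65 mm), with the saucers and basket standing on it, and I handed the job in at about 15 s with the arm clear.

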